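Extend the telescoping pan brush and hold it in the pan

TASK

Take the telescoping pan brush by its grip, squeeze the release button and, with the brush head still standing in its holder, pull the handle up to its second stop (fully out). Then lift the extended brush out and finish while still holding it upright and fully extended, with its bristles down inside the frying pan around the middle, below the rim but not touching the pan. Leave the pan, the holder and the jars and mug around them where they are.

Things in the scene. Friction and masses are not known exactly. Their poses are not given: they have to be found in the camera images.
- brush: Pan brush, about 0.45 kg, upright in the holder. Origin: centre of the bristles' underside; z up along the handle, x towards the release button. Round head 54 mm wide, 34 high; steel outer tube 22 mm wide, collar 27 mm ending at z = 143. An inner tube slides up from it with the grip: black block 24 x 24 x 50 mm, top at z = 202 pushed in, 282 at the second stop.
- grip_mid (a point): Point to grip: on the handle's axis in the grip block, level with the button's centre, 178 mm above the brush origin with the handle pushed in (24 mm below the grip's top). Axes as the brush. It rises with the handle.
- button_face (a point): Centre of the outer face of the release button: a white rectangular button 14 mm wide and 16 mm tall in the grip's +x face, standing out 5 mm from it (17 mm from the axis). A two-finger grasp at grip_mid closing along the brush's x axis presses it (29 mm over button and grip before, 24 mm when flush).
- release (a joint): Release button: 0 = out, 0.005 = pressed flush. Spring-loaded, 3 N to start and 7 N to press flush; springs out when let go. The handle is unlocked beyond about 0.004.
- stem (a joint): How far the handle is pulled out, m: 0 = in, locked unless the button is pressed; 0.040 = first stop (catches if the button is out, passes freely while it is pressed); 0.080 = second stop, end of travel. Friction 1 N, less than the lower part's weight: with the button pressed the head stays in the holder while the grip is pulled up, and hangs at the second stop when lifted.
- holder: White round ceramic cup, loose, 0.6 kg, 45 mm high, 73 mm across, wall 5 mm, inner floor 5 mm above its underside; it holds the brush head with about 3 mm play. Origin: centre of its underside.
- holder_rim (a point): Centre of the holder's mouth, 45 mm above its underside.
- pan: Round dark steel frying pan, loose, 1.4 kg, 230 mm across at the rim, 184 mm across at the bottom, 45 mm high, straight handle along its +x reaching 290 mm from the centre and 68 mm high. Origin: centre of its underside.
- pan_floor (a point): Centre of the pan's inner floor, 5 mm above its underside; the rim is 40 mm higher. The flat inner floor is about 175 mm across.
- jar: Bystander: coffee jar, 68 mm across, 110 mm high. Origin: centre of its underside.
- mug: Bystander: mug, 80 mm across, 90 mm high. Origin: centre of its underside.
- spice: Bystander: small spice bottle, 46 mm across, 100 mm high. Origin: centre of its underside.
Not all that is in view belongs to the job. Of the things that look like the brush, the largest one is meant.

How it is judged (in metres and radians):
On the way, in this order (a step that is already met when the one before it is completed fails the run):
1. the release button is pressed with the handle still pushed in and the head in its holder (value of joint release above 0.0035 m and value of joint stem below 0.01 m and z of brush in the frame of holder below 0.025 m), for 0.05 s.
2. the handle is pulled to the second stop while the head stands in its holder (value of joint stem above 0.073 m and z of brush in the frame of holder below 0.025 m), for 0.05 s.
3. the extended brush is lifted clear of the holder (value of joint stem above 0.073 m and z of brush in the frame of holder_rim above 0.005 m), for 0.1 s.
At the end, for the whole second after the job is handed in: For the last second the fingers hold the brush still, upright within 0.2 rad, stem above 0.073 m, bristles within 50 mm of the pan's centre and 2 to 40 mm above its inner floor, touching neither pan nor holder; pan, holder, jar, mug and spice bottle within 30 mm of their start (value of joint stem above 0.073 m and angle between brush's own z axis and vertical below 0.2 rad and horizontal distance between brush and pan_floor below 0.05 m and z of brush in the frame of pan_floor between 0.002 and 0.04 m and contact force between brush and the fingers above 2 N and contact force between brush and pan below 0.1 N and contact force between brush and holder below 0.1 N and linear speed of brush below 0.03 m/s and distance of each of pan, holder, jar, mug, spice from where it was at the start of the episode below 0.03 m and angle between holder's own z axis and vertical below 0.1 rad); the arm keeps its last pose, push and grip.
It fails at once if pan, holder or a bystander is pushed more than 40 mm or the holder is lifted or tipped over (distance of any of pan, holder, jar, mug, spice from where it was at the start of the episode above 0.04 m or angle between holder's own z axis and vertical above 0.5 rad).
It also fails if it takes over 38 s, if anything falls off the work surface, if the arm or the gripper's body presses on something with over 40 N, if the wrist force passes 120 N, or if a joint passes its speed limit or range.

ROBOT

A 6-joint arm with a two-finger parallel gripper is mounted at the origin on the work surface. World frame = base frame: x ahead of the robot, y to its left, z up, the work surface at z = 0. Lengths are in m, angles in degrees, forces in N, time in s.
With the tool pointing down it reaches from about 0.4 to 0.825 m from the base axis. Payload 7 kg.
Tool frame: the origin (TCP) lies midway between the tips of the shut fingers; the grasp point (between the pads) lies 19 mm behind it; z points along the fingers, y is the line along which they close (so a half turn about z gives the same grasp; the last joint's range is limited). The gripper opens to 88 mm and grips with 3 to 60 N. Pads are 19 mm wide; open, the fingers measure 130 mm over their backs; the gripper's body (78 mm by 193 mm) begins 47 mm behind the grasp point.
Start: joints at [91.736, 20.546, 0.682, 0, -70.136, -16.507], TCP at [0.172, 0.653, 0.227] pointing down, gripper open.
Joint ranges: [-176.03, 176.03], [-82.01, 121.73], [-58.28, 71.71], [-173.87, 95.51], [-174.79, -0.11], [-173.66, 173.66]. Speed limits (degrees/s): [136.94, 136.94, 172.46, 180, 180, 180].

INTERFACE

Orientations are given as [roll, pitch, yaw] about the fixed x, y, z axes, in that order (R = Rz(yaw) Ry(pitch) Rx(roll)).
In Python, from plant import ctrl gives the robot as it stands. The module is installed in compiled form; this text tells all that it offers.
- The arm moves only by the tool send_rows, never from a script. Its argument "plan" is a list that holds one entry, the list of rows, each a list of 6 numbers: the shift along the tool's x, y, z in shares of 0.5 m (1.0 is 0.5 m), then the turn, a rotation vector about the tool's x, y, z in parts of the range, where 1.0 means 90 degrees. A call has 1 to 8 rows; each row is the pose to reach, as a shift and turn from the pose commanded when the call began, along the tool's axes at that moment; what a row does not reach only later rows make up. A row lasts 1/12 s, in which the tool goes at most 41.7 mm and 7.16 degrees, less where a joint would pass 70% of its speed; a pose out of reach is approached as far as the arm can. A call with a gripper value outside its range is refused whole. "fingers" is the opening, from 0 (shut) to 1 (fully open), set as the call begins (left out, the last holds). The fingers move at their own pace and stop on an object; the grip force is fixed at half the most. Time passes only in rows, so rows that repeat a pose let the fingers close. It gives the time, the measured TCP pose, the force, the opening and the grip force at its end, in the units of the state.
- ctrl.get_obs(): the state, without advancing time (a new reading comes with each control period).
- ctrl.snapshot(name): name is "scene" or "top" or "wrist"; returns a dict with "img" (480x640x3 uint8, red, green, blue), "K" (3x3 intrinsics, pixels), "k1" (the pictures are not rectified: a ray, as slopes to the right and down, at radius r is drawn at 1 + k1 r^2 times it, then the intrinsics apply), "pose" (4x4, takes a point from camera to world coordinates). Camera axes: x right, y down, z forward; pixel columns grow to the right and rows downward; lengths in m; the calibration is good to about 2 mm. A picture is of the moment at which its call begins. There is no depth.
- ctrl.close_job(): hands the job in; it is judged then, once.
The state is a dict: "clock": time; "joint_pos": joint angles; "qvel": joint speeds; "tau": joint torques, N m; "tool_pos": TCP position; "orientation": TCP orientation; "force": force on the tool from outside, world axes, zero at the start; "moment": the same for the moment, N m; "opening": finger opening in m; "gripper_force": force on a finger pad.
Only numpy, scipy, OpenCV 4.12 (cv2) and the standard library are available. Lean on these libraries where they do the work, as an engineer would, in place of code of your own. Each camera call takes 0.05 s, during which the arm holds its last target. There are 200 camera calls.

## Working session

There is one attempt and no reset: what is moved stays moved. The work goes in short steps, Python scripts to look and compute and a tool call to move; the robot and the scene stay as the last step left them, time stands still between calls to the robot, and variables do not carry over. Pictures are saved under pics/ and viewed, at most 10 in all, crops included, and the job is handed in when it is done.

Besides the shell and the picture viewer there is one more tool, called after "Call:" as a command line: name --argument value ..., lists and objects as JSON in quotes. send_rows: Moves the arm, as the interface text tells. Its arguments: {"type":"object","properties":{"plan":{"type":"array","items":{"type":"array","items":{"type":"array","items":{"type":"number"}}}},"fingers":{"type":"number"}},"required":["plan"]}

```bash
mkdir -p pics
cat > h.py <<'E'
import numpy as np, cv2
from plant import ctrl
def snap(cam,fn):
    s=ctrl.snapshot(cam); cv2.imwrite(f'pics/{fn}.png',s['img'][:,:,::-1]); np.savez(f'pics/{fn}.npz',**{k:s[k] for k in('K','k1','pose','img')}); return s
def ray(fn,u,v):
    s=np.load(f'pics/{fn}.npz'); K=s['K'];k=float(s['k1'])
    d=np.array([(u-K[0,2])/K[0,0],(v-K[1,2])/K[1,1]]); x=d.copy()
    for _ in range(20): x=d/(1+k*(x@x))
    P=s['pose']; return P[:3,3],P[:3,:3]@np.array([x[0],x[1],1])
def at(fn,u,v,z):
    o,d=ray(fn,u,v); return o+d*(z-o[2])/d[2]
def proj(fn,p):
    s=np.load(f'pics/{fn}.npz'); P=s['pose'];c=P[:3,:3].T@(np.array(p)-P[:3,3]);x=c[:2]/c[2];x=x*(1+float(s['k1'])*(x@x));return s['K'][:2,:2]@x+s['K'][:2,2]
E
python3 - <<'E'
from h import *
a=snap('scene','s0');b=snap('top','t0')
print(a['pose'].round(3),b['pose'].round(3),ctrl.get_obs())
E
```

```text
[[ 0.772  0.401 -0.494  1.267]
 [ 0.636 -0.47   0.612 -0.814]
 [ 0.013 -0.786 -0.618  0.98 ]
 [ 0.     0.     0.     1.   ]] [[ 0.023 -0.998  0.061  0.514]
 [-1.    -0.024 -0.016  0.034]
 [ 0.017 -0.061 -0.998  1.266]
 [ 0.     0.     0.     1.   ]] {'clock': 0.1, 'joint_pos': array([ 9.17362241e+01,  2.05873413e+01,  6.40320024e-01, -1.70639498e-02,
       -7.01359261e+01, -1.65071735e+01]), 'qvel': array([-0.04755312, -0.00725484,  0.09161452,  0.1018493 , -0.01429981,
       -0.01103282]), 'tau': array([-9.81662524e-04, -5.84165955e+01,  2.93752903e+01,  7.01545671e+00,
        1.01550415e-02, -6.05076070e-05]), 'tool_pos': array([0.1720103 , 0.65227572, 0.22572823]), 'orientation': array([ 1.79915913e+02, -8.18936887e-03, -1.47767532e+01]), 'force': array([ 0.00783619, -0.3203745 ,  0.21858722]), 'moment': array([0.01806259, 0.0052577 , 0.02760994]), 'gripper_force': 0.0, 'opening': 0.08778500937649435}
```

View pics/s0.png

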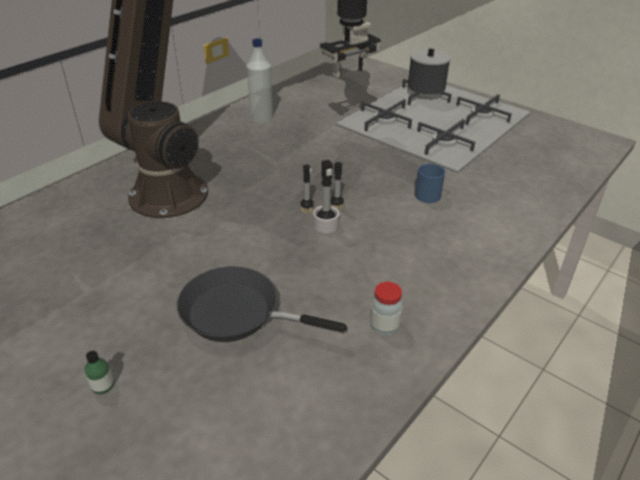

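View pics/t0.png

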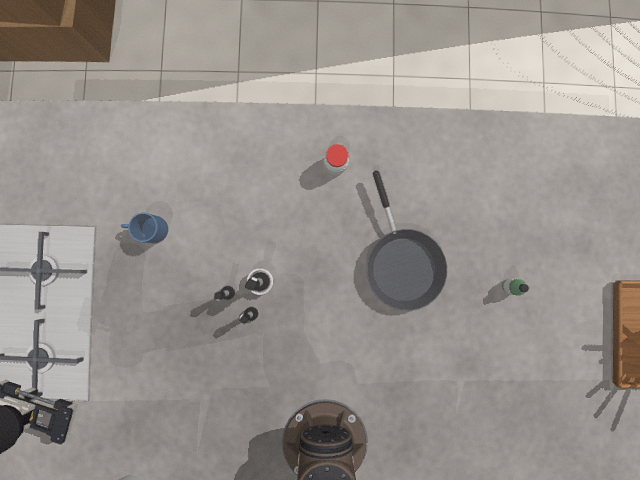

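The brush-like things in s0 are at (307,185), (338,183) and (327,165–215, in the white holder). In t0 they are at (225,293), (248,315) and (259,281, in the white cup). I choose the one in the holder and check it in a close crop.

Run:
```python
from h import *
a=cv2.imread('pics/s0.png')[150:240,285:365];b=cv2.imread('pics/t0.png')[255:330,205:285]
a=cv2.resize(a,None,fx=5,fy=5,interpolation=2);b=cv2.resize(b,None,fx=5,fy=5,interpolation=2)
b=cv2.copyMakeBorder(b,0,a.shape[0]-b.shape[0],0,0,0)
cv2.imwrite('pics/c0.png',np.hstack([a,b]))
for uv in [(259,281)]: print(at('t0',*uv,.045))
```

```text
[0.45543548 0.19166492 0.045     ]
```

View pics/c0.png

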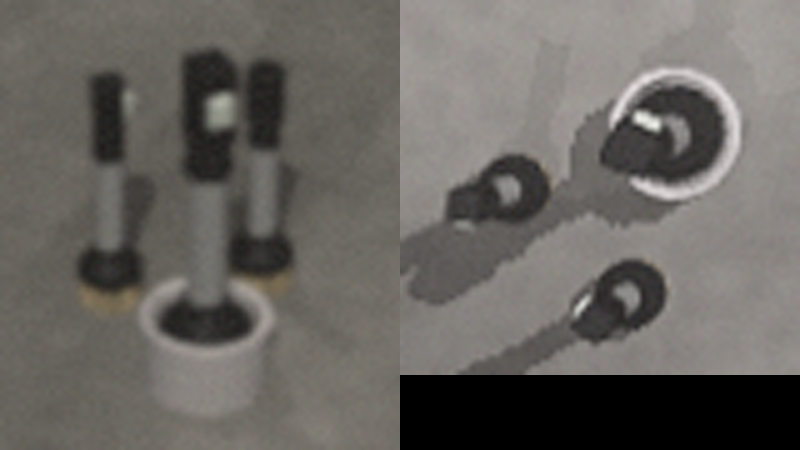

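The crop confirms it: the brush in the white cup is the largest, and its white button faces the scene camera. The cup rim centre is at about (260,282) in t0 and the button at (254.4,279). In s0 the button is at about (329,172).

Run:
```python
from h import *
from scipy.optimize import least_squares
print('holder rim',at('t0',260.2,281.8,.045), 'scene', at('s0',285+207/5,150+322/5,.045))
# button: triangulated
o1,d1=ray('t0',205+247/5,255+120/5);o2,d2=ray('s0',285+220/5,150+112/5)
A=np.c_[d1,-d2];t=np.linalg.lstsq(A,o2-o1,rcond=None)[0];print('button',o1+d1*t[0],o2+d2*t[1])
print('btn top z.183',at('t0',205+247/5,255+120/5,.183),'scene',at('s0',285+220/5,150+112/5,.183))
print('grip top',at('t0',205+231/5,255+148/5,.207),at('s0',285+207/5,150+58/5,.207))
print('small ones base', at('t0',205+115/5,255+188/5,.03),at('t0',205+230/5,255+295/5,.03))
print('small tops', at('t0',205+65/5,255+203/5,.15),at('t0',205+200/5,255+320/5,.15))
print('small base scene',at('s0',285+110/5,150+290/5,.0),at('s0',285+262/5,150+275/5,0))
# pan rim: ellipse fit in top
g=cv2.cvtColor(cv2.imread('pics/t0.png'),6)
print('pan rim L/R/T/B z.045',[at('t0',*p,.045).round(4) for p in((367,269),(447,269),(407,229),(407,310))])
print('jar',at('t0',337,156,.11),'mug',at('t0',152,228,.09),'sp',at('t0',523,288,.1))
```

```text
holder rim [0.45331019 0.18828035 0.045     ] scene [0.46396544 0.18437058 0.045     ]
button [0.46661726 0.18553291 0.18096525] [0.46819061 0.18688538 0.18108537]
btn top z.183 [0.46670666 0.18524819 0.183     ] scene [0.47010457 0.18448878 0.183     ]
grip top [0.45419087 0.1891656  0.207     ] [0.4557193 0.1908126 0.207    ]
small ones base [0.42024042 0.27947086 0.03      ] [0.36233341 0.21329541 0.03      ]
small tops [0.42118054 0.28069924 0.15      ] [0.36418029 0.21062931 0.15      ]
small base scene [3.62010244e-01 2.20012248e-01 1.11022302e-16] [0.42015707 0.28977854 0.        ]
pan rim L/R/T/B z.045 [array([ 0.4953, -0.1068,  0.045 ]), array([ 0.4999, -0.3318,  0.045 ]), array([ 0.6095, -0.2174,  0.045 ]), array([ 0.384 , -0.2204,  0.045 ])]
jar [ 0.79551497 -0.01413594  0.11      ] mug [0.59232661 0.47922305 0.09      ] sp [ 0.45320224 -0.52490381  0.1       ]
```

The rows are not in the units I measure in: shifts go in shares of 0.5 m and turns go in shares of 90 degrees. I convert before sending: 19.5 cm is 0.39, 18.8 cm is 0.376, 45 degrees is 0.5.

Call:
send_rows --plan '[[[0.1,0.094,-0.1,0,0,0.0667],[0.15,0.14,-0.16,0,0,0.1333],[0.2,0.188,-0.16,0,0,0.2],[0.25,0.234,-0.16,0,0,0.2667],[0.3,0.28,-0.16,0,0,0.3333],[0.35,0.328,-0.16,0,0,0.4],[0.39,0.376,-0.16,0,0,0.4667],[0.39,0.376,-0.16,0,0,0.5]]]'

```text
clock: 0.77
tool_pos: [0.3145, 0.4159, 0.3074]
orientation: [-180.0, 0.0, -60.3]
force: [-0.4, 0.2, 0.6]
opening: 0.0873
gripper_force: 0.0
```

```bash
cat >> h.py <<'E'
from scipy.spatial.transform import Rotation as Ro
def togo(p,yaw,rp=(180,0)):
    o=ctrl.get_obs();R=Ro.from_euler('xyz',o['orientation'],degrees=True);G=Ro.from_euler('xyz',[*rp,yaw],degrees=True)
    print('t',round(o['clock'],2),'pos',o['tool_pos'].round(4),'ori',o['orientation'].round(2),'q',o['joint_pos'].round(1),'F',o['force'].round(1),'open',round(o['opening'],4),'gf',round(o['gripper_force'],1))
    print('shift cm',(R.inv().apply(np.array(p)-o['tool_pos'])*100).round(2),'turn',(R.inv()*G).as_rotvec(degrees=True).round(2))
E
python3 -c "
from h import *
togo((.454,.189,.30),-105)"
```

```text
t 0.77 pos [0.3145 0.4159 0.3074] ori [-1.7999e+02  1.0000e-02 -6.0280e+01] q [ 74.5   3.4 -10.9   0.  -75.8 -44.8] F [-0.4  0.2  0.6] open 0.0873 gf 0.0
shift cm [26.62 -0.87  0.74] turn [-1.000e-02  1.000e-02  4.472e+01]
```

Scaled: 26.6 cm is 0.532, 23 cm is 0.46, 44.7 degrees is 0.4967.

Call:
send_rows --plan '[[[0.07,0,0,0,0,0.0667],[0.14,0,0.004,0,0,0.1333],[0.22,-0.006,0.008,0,0,0.2],[0.3,-0.01,0.014,0,0,0.2778],[0.38,-0.014,0.014,0,0,0.3556],[0.46,-0.018,0.014,0,0,0.4333],[0.532,-0.018,0.014,0,0,0.4967],[0.532,-0.018,0.014,0,0,0.4967]]]'

```text
clock: 1.43
tool_pos: [0.456, 0.1913, 0.2993]
orientation: [180.0, -0.1, -105.1]
force: [-0.4, 0.7, -1.2]
opening: 0.0879
gripper_force: 0.0
```

```bash
python3 -c "
from h import *
s=snap('wrist','w0');print(s['pose'].round(3))
for p in [(.454,.189,.207),(.454,.189,.05),(.47,.185,.183)]: print(proj('w0',p))
togo((.454,.189,.30),-105)"
```

```text
[[-0.966  0.251  0.07   0.437]
 [ 0.26   0.929  0.262  0.121]
 [ 0.001  0.271 -0.963  0.458]
 [ 0.     0.     0.     1.   ]]
[319.89015114 237.96273677]
[319.42904052 195.89864391]
[295.85599221 229.06133772]
t 1.48 pos [0.4553 0.1931 0.2992] ori [ 1.7998e+02 -4.0000e-02 -1.0481e+02] q [ 45.8   0.9 -14.5   0.  -74.7 -60.6] F [ 0.1 -0.1 -0.6] open 0.0874 gf 0.0
shift cm [ 0.43  0.02 -0.08] turn [ 0.02 -0.04  0.19]
```

View pics/w0.png

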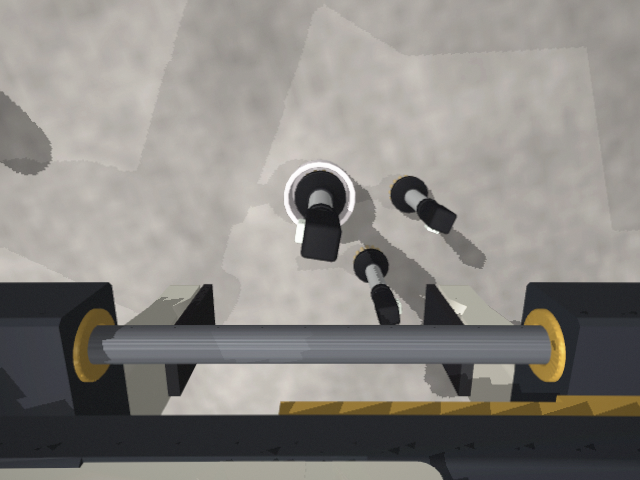

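```bash
python3 -c "
from h import *
a=cv2.imread('pics/w0.png')[150:270,265:365];cv2.imwrite('pics/c1.png',cv2.resize(a,None,fx=5,fy=5,interpolation=2))"
```

```text
(no output)
```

View pics/c1.png

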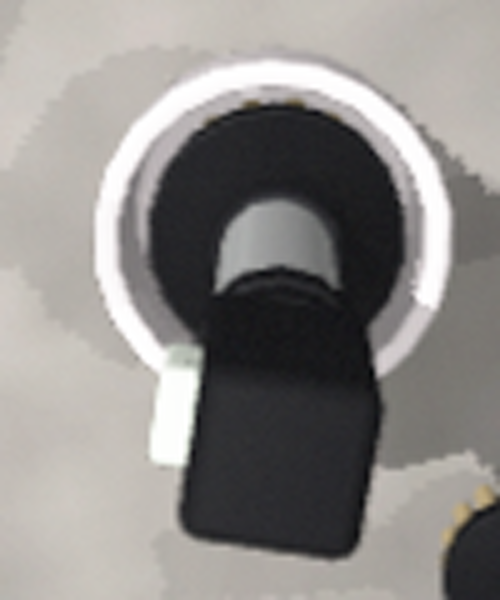

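```bash
python3 -c "
from h import *
C=[at('w0',265+u/5,150+v/5,.207) for u,v in((202,378),(383,400),(362,558),(180,540))]
C=np.array(C);print(C.round(4),C.mean(0))
for i in range(4):
  d=C[(i+1)%4]-C[i];print(np.linalg.norm(d).round(4),np.degrees(np.arctan2(d[1],d[0])).round(1))
print('rim',at('w0',319.7,196.2,.045))
print('btn', [at('w0',265+u/5,150+v/5,.191).round(4) for u,v in ((155,463),(170,365))])
togo((.455,.1865,.30),-98)"
```

```text
[[0.4607 0.1789 0.207 ]
 [0.4395 0.1875 0.207 ]
 [0.4472 0.2072 0.207 ]
 [0.4692 0.1987 0.207 ]] [0.45413342 0.19307273 0.207     ]
0.0229 157.8
0.0211 68.4
0.0235 -21.0
0.0216 -113.1
rim [0.4540285  0.19019659 0.045     ]
btn [array([0.4715, 0.1922, 0.191 ]), array([0.4659, 0.1797, 0.191 ])]
t 1.48 pos [0.4553 0.1931 0.2992] ori [ 1.7998e+02 -4.0000e-02 -1.0481e+02] q [ 45.8   0.9 -14.5   0.  -74.7 -60.6] F [ 0.1 -0.1 -0.6] open 0.0874 gf 0.0
shift cm [ 0.65 -0.14 -0.08] turn [ 0.03 -0.04 -6.81]
```

In the wrist view the grip top is centred at about (321,243) and the button is on its left at (300,233). The edges give a brush yaw of about -22°, so the tool yaw should be -112°. The axis is at about (0.454, 0.191), which agrees with the rim centre.

```bash
python3 -c "
from h import *
togo((.454,.191,.164),-112)"
```

```text
t 1.48 pos [0.4553 0.1931 0.2992] ori [ 1.7998e+02 -4.0000e-02 -1.0481e+02] q [ 45.8   0.9 -14.5   0.  -74.7 -60.6] F [ 0.1 -0.1 -0.6] open 0.0874 gf 0.0
shift cm [ 0.23  0.07 13.52] turn [ 0.02 -0.05  7.19]
```

Scaled: 6 cm is 0.12, 5 cm is 0.1, 7.2 degrees is 0.08.

Call:
send_rows --plan '[[[0.004,0.002,0.02,0,0,0.0444],[0.004,0.002,0.06,0,0,0.08],[0.004,0.002,0.1,0,0,0.08],[0.004,0.002,0.12,0,0,0.08],[0.004,0.002,0.12,0,0,0.08]]]' --fingers 0.7

```text
clock: 1.9
tool_pos: [0.4515, 0.1938, 0.2372]
orientation: [179.9, -0.2, -111.6]
force: [0.4, 0.2, -0.4]
opening: 0.0629
gripper_force: 0.0
```

```bash
python3 -c "
from h import *
togo((.454,.191,.164),-112)"
```

```text
t 1.9 pos [0.4515 0.1938 0.2372] ori [ 179.87   -0.21 -111.59] q [ 46.2   2.7 -20.7  -0.  -66.8 -67.7] F [ 0.4  0.2 -0.4] open 0.0629 gf 0.0
shift cm [ 0.15 -0.35  7.32] turn [ 0.13 -0.21  0.41]
```

Scaled: 3 cm is 0.06, 1.5 cm is 0.03, 0.4 degrees is 0.0044.

Call:
send_rows --plan '[[[0.002,-0.004,0.03,0,0,0.0044],[0.002,-0.004,0.06,0,0,0.0044],[0.002,-0.004,0.06,0,0,0.0044],[0.002,-0.004,0.06,0,0,0.0044]]]'

```text
clock: 2.23
tool_pos: [0.4545, 0.1928, 0.2101]
orientation: [-180.0, -0.0, -112.0]
force: [1.6, 1.0, 0.3]
opening: 0.0612
gripper_force: 0.0
```

```bash
python3 -c "
from h import *
for i in range(3):
  togo((.454,.191,.164),-112); snap('wrist','w1')
a=cv2.imread('pics/w1.png')[150:450,120:520];cv2.imwrite('pics/c2.png',cv2.resize(a,None,fx=2,fy=2,interpolation=2))"
```

```text
t 2.23 pos [0.4545 0.1928 0.2101] ori [-1.7999e+02 -4.0000e-02 -1.1200e+02] q [ 45.9   4.  -23.    0.  -63.  -67.9] F [1.6 1.  0.3] open 0.0612 gf 0.0
shift cm [ 0.18 -0.02  4.61] turn [-0.01 -0.04 -0.  ]
t 2.28 pos [0.4549 0.193  0.2107] ori [-1.7995e+02  3.0000e-02 -1.1201e+02] q [ 45.9   4.  -23.    0.  -63.  -67.9] F [ 0.3 -0.7  1.4] open 0.0612 gf 0.0
shift cm [0.22 0.01 4.67] turn [-0.05  0.03 -0.01]
t 2.33 pos [0.455  0.1931 0.2109] ori [-1.7994e+02  7.0000e-02 -1.1201e+02] q [ 45.9   4.  -23.    0.  -63.  -67.9] F [0.3 0.1 0.6] open 0.0614 gf 0.0
shift cm [0.24 0.02 4.69] turn [-0.06  0.07 -0.01]
```

View pics/c2.png

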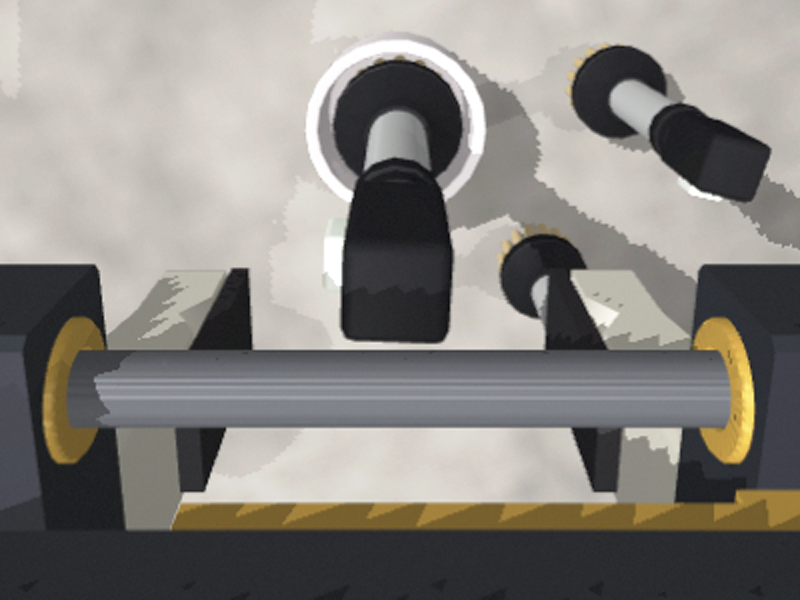

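The grip centre (397,290 in the crop) sits midway between the pads (252 and 545), and the yaw is aligned. I can descend and close.

Scaled: 4.7 cm is 0.094, 4.4 cm is 0.088.

Call:
send_rows --plan '[[[0.002,0,0.024,0,0,0],[0.004,0,0.048,0,0,0],[0.004,0,0.072,0,0,0],[0.004,0,0.088,0,0,0],[0.004,0,0.094,0,0,0],[0.004,0,0.094,0,0,0]]]'

```text
clock: 2.88
tool_pos: [0.4537, 0.1907, 0.1625]
orientation: [180.0, -0.0, -112.1]
force: [-0.7, -0.9, -1.1]
opening: 0.0609
gripper_force: 0.0
```

Call:
send_rows --plan '[[[0,0,0,0,0,0],[0,0,0,0,0,0],[0,0,0,0,0,0],[0,0,0,0,0,0],[0,0,0,0,0,0],[0,0,0,0,0,0],[0,0,0,0,0,0],[0,0,0,0,0,0]]]' --fingers 0

```text
clock: 3.55
tool_pos: [0.4539, 0.1908, 0.1627]
orientation: [-180.0, 0.0, -112.1]
force: [0.7, 0.4, 0.9]
opening: 0.0239
gripper_force: 29.7
```

```bash
python3 -c "
from h import *
togo((.454,.191,.164),-112)"
```

```text
t 3.55 pos [0.4539 0.1908 0.1627] ori [-1.7998e+02  2.0000e-02 -1.1206e+02] q [ 45.7   6.4 -27.1   0.  -56.5 -67.8] F [0.7 0.4 0.9] open 0.0239 gf 29.7
shift cm [-0.03  0.   -0.13] turn [-0.02  0.02 -0.06]
```

Opening is 23.9 mm at 29.7 N, so the button is pressed flush. Now I pull up.

Scaled: -7.8 cm is -0.156, -7.4 cm is -0.148.

Call:
send_rows --plan '[[[0,0,-0.01,0,0,0],[0,0,-0.03,0,0,0],[0,0,-0.054,0,0,0],[0,0,-0.08,0,0,0],[0,0,-0.106,0,0,0],[0,0,-0.13,0,0,0],[0,0,-0.148,0,0,0],[0,0,-0.156,0,0,0]]]'

```text
clock: 4.22
tool_pos: [0.4536, 0.1906, 0.2421]
orientation: [-180.0, 0.0, -112.1]
force: [-0.9, 0.2, -1.4]
opening: 0.0238
gripper_force: 29.8
```

Scaled: -0.4 cm is -0.008, -0.2 cm is -0.004.

Call:
send_rows --plan '[[[0,0,0,0,0,0],[0,0,-0.004,0,0,0],[0,0,-0.008,0,0,0],[0,0,-0.008,0,0,0]]]'

```text
clock: 4.55
tool_pos: [0.4535, 0.1906, 0.2442]
orientation: [180.0, -0.0, -112.1]
force: [-0.4, 0.1, -4.1]
opening: 0.0239
gripper_force: 29.8
```

```bash
python3 -c "
from h import *
togo((.454,.191,.33),-112)
snap('scene','s1');snap('wrist','w2')
a=cv2.imread('pics/s1.png')[100:260,270:420];b=cv2.imread('pics/w2.png')
a=cv2.resize(a,None,fx=3,fy=3,interpolation=2);b=cv2.resize(b[:,120:520],None,fx=.85,fy=1)
cv2.imwrite('pics/c3.png',np.hstack([a,b[:480]]))"
```

```text
t 4.55 pos [0.4535 0.1906 0.2442] ori [ 1.7997e+02 -3.0000e-02 -1.1208e+02] q [ 45.7   2.4 -20.1  -0.  -67.5 -67.8] F [-0.4  0.1 -4.1] open 0.0239 gf 29.8
shift cm [-0.05 -0.03 -8.58] turn [ 0.03 -0.03 -0.08]
```

View pics/c3.png

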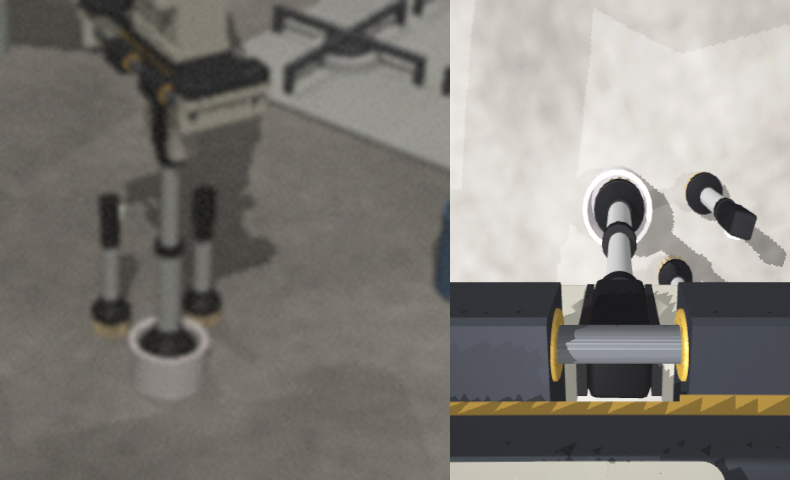

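Force is -4.1 N, so the brush hangs at the second stop. The inner tube shows fully out, and the collar at (170,245) is well below the grip. The head is still in the cup, so I lift next.

Call:
send_rows --plan '[[[0,0,-0.016,0,0,0],[0,0,-0.04,0,0,0],[0,0,-0.07,0,0,0],[0,0,-0.11,0,0,0],[0,0,-0.15,0,0,0],[0,0,-0.18,0,0,0],[0,0,-0.2,0,0,0],[0,0,-0.2,0,0,0]]]'

```text
clock: 5.32
tool_pos: [0.4545, 0.1911, 0.3469]
orientation: [-179.9, 0.2, -112.1]
force: [-0.5, 0.5, -4.3]
opening: 0.0243
gripper_force: 29.8
```

Scaled: 16.4 cm is 0.328, 14 cm is 0.28.

Call:
send_rows --plan '[[[0.02,-0.01,0,0,0,0],[0.05,-0.026,0,0,0,0],[0.09,-0.048,0,0,0,0],[0.136,-0.072,0,0,0,0],[0.184,-0.098,0,0,0,0],[0.232,-0.124,0,0,0,0],[0.28,-0.15,0,0,0,0],[0.328,-0.176,0,0,0,0]]]'

```text
clock: 5.98
tool_pos: [0.4727, 0.0039, 0.3433]
orientation: [179.9, -0.1, -112.1]
force: [0.8, 0.4, -3.4]
opening: 0.0241
gripper_force: 30.0
```

Scaled: 17.9 cm is 0.358, 16.4 cm is 0.328.

Call:
send_rows --plan '[[[0.048,-0.026,0,0,0,0],[0.096,-0.052,0,0,0,0],[0.144,-0.078,0,0,0,0],[0.192,-0.104,0,0,0,0],[0.24,-0.128,0,0,0,0],[0.288,-0.154,0,0,0,0],[0.328,-0.176,0,0,0,0],[0.358,-0.192,0,0,0,0]]]'

```text
clock: 6.65
tool_pos: [0.4944, -0.1984, 0.3429]
orientation: [179.9, -0.1, -112.1]
force: [-0.4, 0.4, -3.9]
opening: 0.024
gripper_force: 30.0
```

```bash
python3 -c "
from h import *
togo((.497,-.219,.345),-112)"
```

```text
t 6.65 pos [ 0.4944 -0.1984  0.3429] ori [ 1.7985e+02 -5.0000e-02 -1.1213e+02] q [ -0.8   3.9  -5.8  -0.  -80.5 -21.4] F [-0.4  0.4 -3.9] open 0.024 gf 30.0
shift cm [ 1.81 -1.02 -0.21] turn [ 0.15 -0.05 -0.13]
```

Scaled: 6 cm is 0.12, 5.5 cm is 0.11.

Call:
send_rows --plan '[[[0.02,-0.01,0,0,0,0],[0.03,-0.016,0.01,0,0,0],[0.032,-0.018,0.04,0,0,0],[0.032,-0.018,0.08,0,0,0],[0.032,-0.018,0.11,0,0,0],[0.032,-0.018,0.12,0,0,0],[0.032,-0.018,0.12,0,0,0]]]'

```text
clock: 7.23
tool_pos: [0.4966, -0.2139, 0.2827]
orientation: [179.8, -0.0, -112.0]
force: [-0.8, 0.9, -3.7]
opening: 0.0239
gripper_force: 30.0
```

```bash
python3 -c "
from h import *
togo((.497,-.219,.262),-112)
snap('scene','s2');snap('wrist','w3')
a=cv2.imread('pics/s2.png')[160:360,150:360];b=cv2.imread('pics/w3.png')
a=cv2.resize(a,None,fx=2.1,fy=2.4,interpolation=2);b=cv2.resize(b[:,120:520],None,fx=.85,fy=1)
cv2.imwrite('pics/c4.png',np.hstack([a,b[:480]]))"
```

```text
t 7.23 pos [ 0.4966 -0.2139  0.2827] ori [ 1.7980e+02 -4.0000e-02 -1.1205e+02] q [ -2.6   6.1 -11.   -0.  -73.1 -19.5] F [-0.8  0.9 -3.7] open 0.0239 gf 30.0
shift cm [ 0.46 -0.24  2.07] turn [ 0.2  -0.04 -0.05]
```

View pics/c4.png

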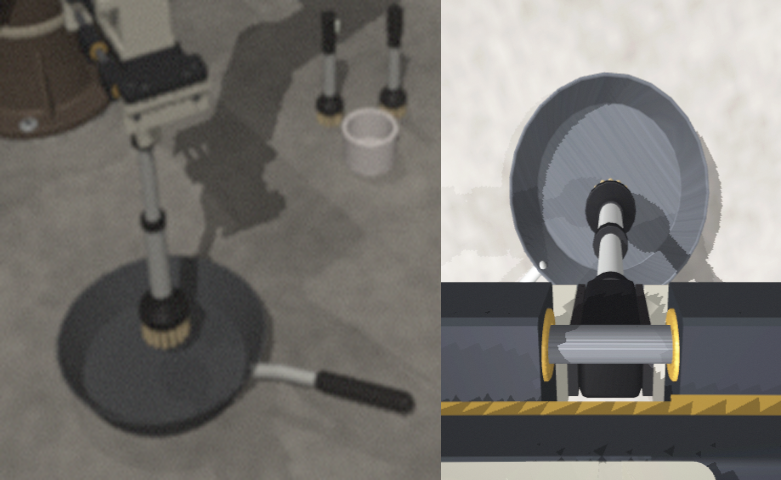

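The extended brush hangs over the middle of the pan (head at (610,205), pan floor centre about (611,185) in the crop). I lower it 2 cm.

Scaled: 2 cm is 0.04, 1.9 cm is 0.038.

Call:
send_rows --plan '[[[0.002,0,0.01,0,0,0],[0.004,0,0.02,0,0,0],[0.006,-0.002,0.03,0,0,0],[0.006,-0.002,0.038,0,0,0],[0.006,-0.002,0.04,0,0,0],[0.006,-0.002,0.04,0,0,0],[0.006,-0.002,0.04,0,0,0],[0.006,-0.002,0.04,0,0,0]]]'

```text
clock: 8.0
tool_pos: [0.4976, -0.2177, 0.2648]
orientation: [-180.0, 0.0, -112.1]
force: [0.1, 0.3, -3.9]
opening: 0.024
gripper_force: 30.0
```

```bash
python3 -c "
from h import *
togo((.497,-.219,.262),-112)
snap('scene','s3');snap('top','t3')
a=cv2.imread('pics/s3.png')[200:350,160:290];b=cv2.imread('pics/t3.png')
cv2.imwrite('pics/c5.png',cv2.resize(a,None,fx=4,fy=4,interpolation=2))
print([proj('s3',(.497,-.219,z)) for z in (.005,.025,.045,.06)])"
```

```text
t 8.0 pos [ 0.4976 -0.2177  0.2648] ori [-179.98    0.   -112.07] q [ -2.9   6.7 -12.6   0.  -70.7 -19.1] F [ 0.1  0.3 -3.9] open 0.024 gf 30.0
shift cm [0.14 0.01 0.28] turn [-0.02  0.   -0.07]
[array([227.64411134, 310.96744391]), array([226.84549522, 304.89731981]), array([226.03246725, 298.71263583]), array([225.4130117, 293.9970485])]
```

View pics/c5.png

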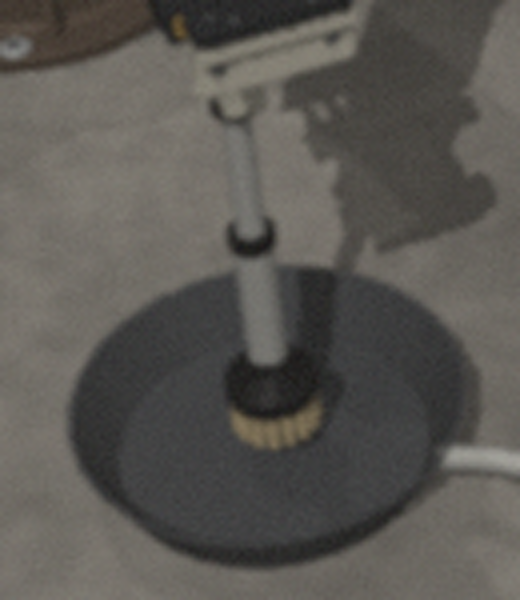

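The bristles hang at about (275,430) in the crop, below the rim and centred in the pan. Force is still -3.9 N, so the brush is hanging free.

```bash
python3 -c "
from plant import ctrl
print(ctrl.close_job())"
```

```text
the job is handed in; nothing more can be done
None
```

I handed the job in with the brush held upright and fully extended, its bristles about 22 mm above the middle of the pan floor by my measurements; no verdict came back, and I saw no sign of the other objects being moved.

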